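# Set and lock the stop knob of a bead crimping press

## Task

On the small grey crimping press, turn the stop knob on top until its pointer lines up with the raised mark on the dial plate around it. Then swing the lever of the lock ring beneath the knob clockwise (seen from above) all the way to its stop, so that the ring is tight, and leave the knob on the mark.

Things in the scene. Friction and masses are not known exactly. Their poses are not given: they have to be found in the camera images.
- knob_top (a point): Top centre of the stop knob, on its vertical axis, 217 mm up, on the head of a grey C-frame press. Grip: upright black bar 42 x 12 x 30 mm, flat sides free, on a 48 mm disc (disc top 29 mm below this point). x points along the bar to the pointer, a nose with a white line; z up. Starts 28-80 deg clockwise of the mark, stays where left, 0.05 N m. Not the plain knob on the grey box nearby.
- dial: Fixed dark steel dial plate, 100 mm diameter, 7 mm thick, under the lock ring on the press head, centred on the knob's axis. Origin: centre of its underside, 155 mm above the table. x points to its one raised white mark (15 x 5 mm, 33 to 48 mm from the axis), z up. The mark's direction differs each time.
- lever_grip (a point): On the centre line of the upright round black post (14 mm diameter, free all round from 174 to 212 mm above the table) at the end of the lock ring's flat steel lever; this point is 14 mm below its top. It swings level round the knob's axis, 85 mm from it. x points outward along the lever, z up. The ring itself, under the knob, is 60 mm wide, 14 mm high.
- lock_ring (a joint): Turn of the lock ring with its lever, rad, growing clockwise seen from above (tightening). 0 is fully loose, 1.25 is the fixed stop where it is tight. Starts loose at 0 to 0.3; light friction (0.12 N m, 1.4 N at the post); stays where it is left; turns independently of the knob.

How it is judged:
By the outcome, as a careful person would: the job done as asked, in the order asked, and still so for the second after the job is handed in, with the robot touching nothing.
It also fails if it takes over 48 s, if anything falls off the work surface, if the arm or the gripper's body presses on something with over 40 N, if the wrist force passes 120 N, or if a joint passes its speed limit or range.

## Robot

A 7-joint arm with a two-finger parallel gripper is mounted at the origin on the work surface. World frame = base frame: x ahead of the robot, y to its left, z up, the work surface at z = 0. Lengths are in m, angles in rad, forces in N, time in s.
With the tool pointing down it reaches from about 0.425 to 0.95 m from the base axis. Payload 4.7 kg.
Tool frame: the origin (TCP) lies on the centre line of the jaws, within the pads' length; the fingertips stand 22 mm ahead of it and the grasp point (between the pads) lies 3 mm ahead of it; z points along the fingers, y is the line along which they close (so a half turn about z gives the same grasp; the last joint's range is limited). The gripper opens to 85 mm and grips with 20 to 120 N. Pads are 22 mm wide; open, the fingers measure 114 mm over their backs; the gripper's body (76 mm by 85 mm) begins 54 mm behind the grasp point. The pads swing forward as they close: fully open they stand 13 mm farther back than shut.
Start: joints at [1.075, 0.469, -0.049, 1.532, 0.024, 1.141, -0.082], TCP at [0.304, -0.603, 0.253] pointing down, gripper open.
Joint ranges: [-2.59, 2.59], [-0.33, 1.99], [-1.39, 1.29], [0.1, 2.45], [-1.04, 4.18], [0.21, 1.99], [-2.66, 2.66]. Speed limits (rad/s): [2.57, 2.57, 3.14, 3.14, 3.14, 3.14, 3.14].

## Interface

Orientations are given as a rotation vector (axis times angle).
In Python, from workcell import * gives the robot as it stands.
- The arm moves only by the shell command python3 -m crank 'ROWS' [FORCE]. ROWS is JSON, a list of rows, each an object with "delta_rot": the turn, a rotation vector about the tool's x, y, z in rad, a list of three; "translation": the shift along the tool's x, y, z in m, a list of three; "grip": the closure in counts, from 0 (fully open) to 255 (shut). A call has 1 to 10 rows; each row is the pose to reach, as a shift and turn from the pose commanded when the call began, along the tool's axes at that moment; what a row does not reach only later rows make up. A row lasts 1/10 s, in which the tool goes at most 50 mm and 8.59 degrees, less where a joint would pass 70% of its speed; a pose out of reach is approached as far as the arm can. A call with a gripper value outside its range is refused whole. The fingers move at their own pace and stop on an object; FORCE is the grip in N (left out, the last holds). Time passes only in rows, so rows that repeat a pose let the fingers close. It gives the time, the measured TCP pose, the force, the opening and the grip force at its end, in the units of the state.
- sense(): the state, without advancing time (a new reading comes with each control period).
- snapshot(name): name is "scene" or "top" or "wrist"; returns a dict with "img" (480x640x3 uint8, red, green, blue), "range_z" (480x640 float32, m along the optical axis (not along the pixel's ray), 0 where there is no reading), "camera_matrix" (3x3 intrinsics, pixels), "origin" and "orientation" of the camera in the world. Camera axes: x right, y down, z forward; pixel columns grow to the right and rows downward; lengths in m; the calibration is good to about 2 mm. A picture is of the moment at which its call begins.
- close_job(): hands the job in; it is judged then, once.
The state is a dict: "clock": time; "q": joint angles; "joint_velocities": joint speeds; "joint_torque": joint torques, N m; "tcp_pos": TCP position; "eef_rot": TCP orientation; "ft_force": force on the tool from outside, world axes, zero at the start; "ft_torque": the same for the moment, N m; "finger_gap": finger opening in m; "gripper_force": force on a finger pad.
Only numpy, scipy, OpenCV 4.12 (cv2) and the standard library are available. Lean on these libraries where they do the work, as an engineer would, in place of code of your own. Each camera call takes 0.05 s, during which the arm holds its last target. There are 200 camera calls.

## Working session

There is one attempt and no reset: what is moved stays moved. The work goes in short steps, Python scripts to look and compute and a shell command to move; the robot and the scene stay as the last step left them, time stands still between calls to the robot, and variables do not carry over. Pictures are saved under pics/ and viewed, at most 10 in all, crops included, and the job is handed in when it is done.

```bash
mkdir -p pics; ls
python3 - <<'E'
from workcell import *
import cv2,numpy as np,pickle
s=sense();print(s['clock'],s['tcp_pos'],s['eef_rot'],s['finger_gap'])
d={}
for n in("scene","top"):
    a=snapshot(n);d[n]=a;cv2.imwrite(f'pics/{n}0.png',a['img'][:,:,::-1]);print(n,a['origin'],a['orientation'],a['camera_matrix'])
pickle.dump(d,open('d.pkl','wb'))
E
```

```text
pics
0.0 [ 0.3035672  -0.60228284  0.25224517] [-3.05453084e+00 -7.26268428e-01  7.61649471e-04] 0.08545010779467621
scene [ 1.08743672 -0.23961095  1.22644167] [-2.23122496 -1.43782514  0.40039375] [[616.19070877   0.         318.93712322]
 [  0.         616.19070877 250.92592538]
 [  0.           0.           1.        ]]
top [0.3859435  0.02510636 1.24028665] [-2.1530907   2.15723965 -0.15961677] [[533.4624625    0.         313.16453813]
 [  0.         533.4624625  239.65300214]
 [  0.           0.           1.        ]]
```

View pics/top0.png

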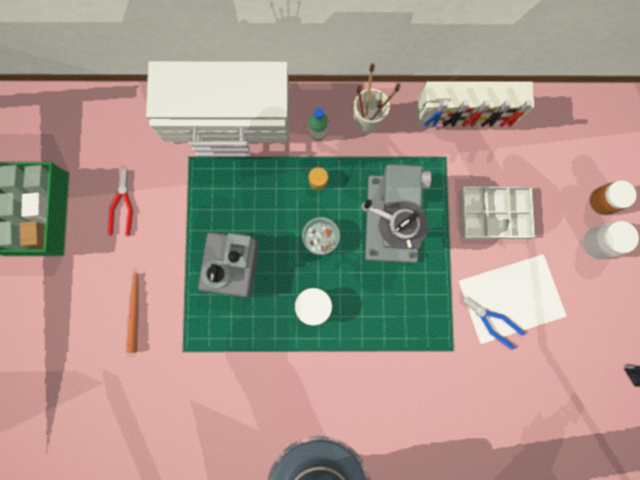

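View pics/scene0.png

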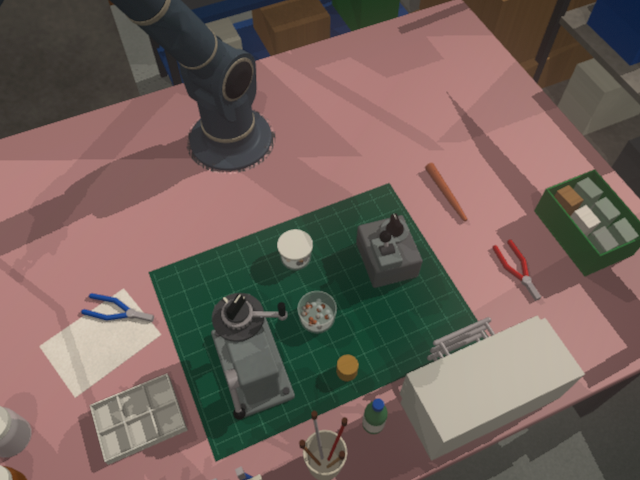

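The top view shows the press head with knob at about (405,224) and the lever post at about (367,204). In the scene view the knob is at about (237,308) and the post at about (281,310). I'll zoom in and compute positions.

```bash
cat > h.py <<'E'
import numpy as np,cv2,pickle
from scipy.spatial.transform import Rotation as R
def ray(a,u,v,z):
    o=np.array(a['origin']);d=R.from_rotvec(a['orientation']).apply(np.linalg.solve(a['camera_matrix'],[u,v,1.]))
    return o+d*(z-o[2])/d[2]
def proj(a,p):
    c=R.from_rotvec(a['orientation']).inv().apply(np.array(p)-a['origin']);k=a['camera_matrix']@c
    return k[:2]/k[2]
E
python3 - <<'E'
from h import *
d=pickle.load(open('d.pkl','rb'))
a=d['top'];b=d['scene']
c1=cv2.resize(a['img'][180:270,355:440],(400,424),interpolation=cv2.INTER_CUBIC)
c2=cv2.resize(b['img'][270:355,205:290],(400,424),interpolation=cv2.INTER_CUBIC)
cv2.imwrite('pics/z.png',np.hstack([c1,c2])[:,:,::-1])
print(ray(a,405,224,.217),ray(b,237,300,.217),ray(a,367,204,.212),ray(b,281,308,.212))
E
```

```text
[ 0.55788718 -0.16492281  0.217     ] [ 0.56431882 -0.16513836  0.217     ] [ 0.5986529  -0.09204018  0.212     ] [ 0.61011377 -0.09744176  0.212     ]
```

View pics/z.png

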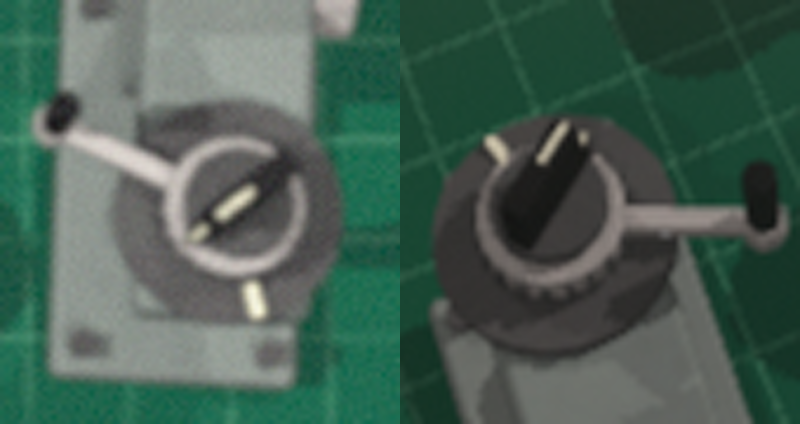

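The zoomed crops show the mark at the bottom of the dial (crop (256,300)) and the pointer nose to the lower left ((195,235)), so the knob has to turn CCW by about 60-70°. The post is upper left at (62,108).

Run:
```python
from h import *
from workcell import *
d=pickle.load(open('d.pkl','rb'));a=d['top']
f=lambda u,v,z:ray(a,355+u/4.706,180+v/4.71,z)
c=f(240,202,.217);n=f(195,236,.21);m=f(256,300,.164);p=f(64,105,.212)
dc=f(228,207,.160)
ang=lambda v:np.degrees(np.arctan2(v[1],v[0]))
print('c',c,'dialc',dc,'bar',ang(n-c),ang(f(200,232,.21)-f(250,187,.217)),'mark',ang(m-dc),'lever',ang(p-dc),np.linalg.norm((p-dc)[:2]))
s=sense();T=R.from_rotvec(s['eef_rot']);print(T.as_matrix().round(3),s['q'])
print('delta tool',T.inv().apply(np.array([dc[0],dc[1],.36])-s['tcp_pos']))
w=snapshot('wrist');print('cam in tool',T.inv().apply(w['origin']-s['tcp_pos']))
```

```text
c [ 0.56008273 -0.16693022  0.217     ] dialc [ 0.56757398 -0.17231481  0.16      ] bar 126.36123271195865 131.53933237488314 mark -165.97001983669756 lever 65.88469110308426 0.08443714389054154
[[ 0.893  0.45  -0.001]
 [ 0.45  -0.893  0.002]
 [-0.    -0.002 -1.   ]] [ 1.07510072  0.46938576 -0.04861855  1.53356866  0.02412389  1.14102404
 -0.08228497]
delta tool [ 0.42929498 -0.26536734 -0.10720306]
cam in tool [ 0.0662542  -0.00112875 -0.12115597]
```

```bash
python3 -m crank '[{"translation":[0.03,-0.02,-0.03],"delta_rot":[0,0,0.12],"grip":0},{"translation":[0.06,-0.04,-0.06],"delta_rot":[0,0,0.25],"grip":0},{"translation":[0.1,-0.064,-0.08],"delta_rot":[0,0,0.4],"grip":0},{"translation":[0.14,-0.09,-0.107],"delta_rot":[0,0,0.53],"grip":0},{"translation":[0.18,-0.115,-0.107],"delta_rot":[0,0,0.67],"grip":0},{"translation":[0.22,-0.14,-0.107],"delta_rot":[0,0,0.8],"grip":0},{"translation":[0.26,-0.166,-0.107],"delta_rot":[0,0,0.93],"grip":0},{"translation":[0.3,-0.19,-0.107],"delta_rot":[0,0,1.06],"grip":0},{"translation":[0.34,-0.217,-0.107],"delta_rot":[0,0,1.2],"grip":0},{"translation":[0.38,-0.242,-0.107],"delta_rot":[0,0,1.36],"grip":0}]' 40
cat > look.py <<'E'
import sys
from h import *
from workcell import *
s=sense();T=R.from_rotvec(s['eef_rot']);w=snapshot('wrist');w.pop('x',0)
pickle.dump((s,w),open(sys.argv[1]+'.pkl','wb'))
x=T.as_matrix()[:,0];print(s['clock'],s['tcp_pos'],'toolx deg',np.degrees(np.arctan2(x[1],x[0])),'tilt',T.as_matrix()[:,2].round(4),'q7',s['q'].__getitem__(6))
cv2.imwrite(f'pics/{sys.argv[1]}.png',w['img'][:,:,::-1])
for p in([.562,-.168,.217],[.562,-.168,.162]):print(proj(w,p))
E
python3 look.py w1
```

```text
clock: 1.15
tcp_pos: [0.5331, -0.2165, 0.3602]
eef_rot: [-2.846, 1.33, 0.0]
ft_force: [1.1, -0.0, 0.8]
finger_gap: 0.0852
gripper_force: 0.0
1.15 [ 0.53313869 -0.21652715  0.36023651] toolx deg -50.0743437309666 tilt [-2.e-04  1.e-04 -1.e+00] q7 -2.1444806076113307
[243.26762603 256.81471848]
[255.51993594 236.75696764]
```

View pics/w1.png

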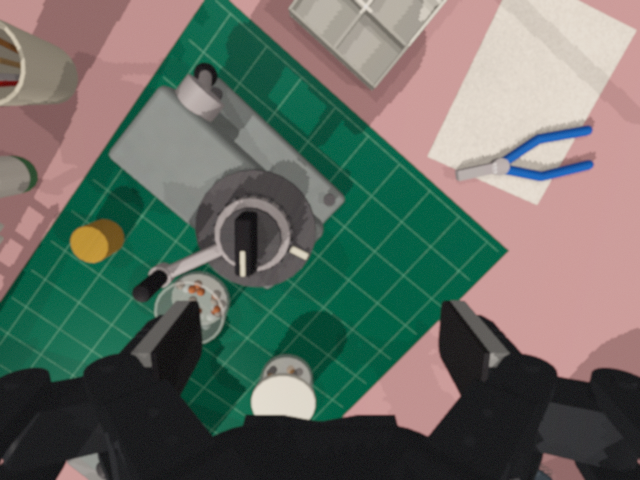

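The wrist view shows the bar nearly vertical at (246,245) with its pointer nose at (242,262), the mark at (299,253) and the post at (150,286). Next I measure them by mask.

```bash
cat > meas.py <<'E'
import sys
from h import *
s,w=pickle.load(open(sys.argv[1]+'.pkl','rb'));c0=np.array(eval(sys.argv[2]))
im=w['img'].astype(int);ang=lambda v:np.degrees(np.arctan2(v[1],v[0]))
cx,cy=proj(w,[*c0,.17]);fs=w['camera_matrix'][0,0]/(w['origin'][2]-.17);r=.055*fs
Y,X=np.mgrid[:480,:640];near=np.hypot(X-cx,Y-cy)<r*1.05
# cream blobs
m=((im.min(2)>150)&(im[...,0]-im[...,2]>15)&near).astype(np.uint8)
n,l,st,ce=cv2.connectedComponentsWithStats(m)
for i in range(1,n):
    if st[i,4]<15: continue
    q=np.argwhere(l==i)[:,::-1].astype(np.float32)
    for z in(.164,.215):
        p=np.array([ray(w,*k,z)[:2] for k in q]);mu=p.mean(0);e=np.linalg.eigh(np.cov(p.T))
        print('cream',ce[i].round(1),st[i,4],'z',z,mu.round(4),'dir from c',ang(mu-c0).round(1),'r',np.linalg.norm(mu-c0).round(4),'axis',ang(e[1][:,1]).round(1),'len',(np.sqrt(e[0]*12)).round(4))
# black bar
k=((im.max(2)<45)&near).astype(np.uint8);k=cv2.morphologyEx(k,cv2.MORPH_OPEN,np.ones((3,3)))
n,l,st,ce=cv2.connectedComponentsWithStats(k)
for i in range(1,n):
    if st[i,4]<60: continue
    print('black',ce[i].round(1),st[i],cv2.minAreaRect(np.argwhere(l==i)[:,::-1].astype(np.float32)),ray(w,*ce[i],.205)[:2])
# ring: light grey
g=((im.min(2)>110)&(im.max(2)-im.min(2)<25)&(np.hypot(X-cx,Y-cy)<r*.75)&(np.hypot(X-cx,Y-cy)>r*.3)).astype(np.uint8)
pts=np.array([ray(w,*k,.176)[:2] for k in np.argwhere(g)[:,::-1]])
from scipy.optimize import least_squares
o=least_squares(lambda t:np.hypot(*(pts-t[:2]).T)-t[2],[*c0,.028],loss='soft_l1',f_scale=.001).x
print('ring c',o,len(pts))
E
python3 meas.py w1 '[.562,-.168]'
```

```text
cream [298.9 252.7] 108 z 0.164 [ 0.5259 -0.1809] dir from c -160.3 r 0.0384 axis -167.9 len [0.0054 0.0146]
cream [298.9 252.7] 108 z 0.215 [ 0.5338 -0.1947] dir from c -136.6 r 0.0389 axis -167.9 len [0.0045 0.0122]
cream [242.2 263.1] 109 z 0.164 [ 0.5567 -0.1432] dir from c 102.0 r 0.0253 axis 128.8 len [0.0038 0.0213]
cream [242.2 263.1] 109 z 0.215 [ 0.5597 -0.163 ] dir from c 115.1 r 0.0055 axis 128.8 len [0.0032 0.0179]
black [247.5 237.8] [ 236  211   22   64 1004] ((246.5, 242.5), (63.0, 21.0), 90.0) [ 0.56768833 -0.1769606 ]
ring c [ 0.56548553 -0.16951291  0.02815455] 1613
```

```bash
python3 -m crank '[{"translation":[-0.008,-0.028,0.03],"delta_rot":[0,0,0.02],"grip":0},{"translation":[-0.015,-0.055,0.05],"delta_rot":[0,0,0.02],"grip":0},{"translation":[-0.015,-0.055,0.06],"delta_rot":[0,0,0.02],"grip":0},{"translation":[-0.015,-0.055,0.06],"delta_rot":[0,0,0.02],"grip":0}]'
python3 look.py w2; python3 meas.py w2 '[.5655,-.170]'
```

```text
clock: 1.6
tcp_pos: [0.564, -0.1712, 0.2983]
eef_rot: [2.837, -1.347, -0.006]
ft_force: [-0.4, -0.7, 0.4]
finger_gap: 0.0851
gripper_force: 0.0
1.6 [ 0.56401515 -0.17121191  0.29826634] toolx deg -50.814729026239014 tilt [-4.2e-03  6.0e-04 -1.0e+00] q7 -2.258437449764227
[318.25978143 264.83290251]
[318.27202978 238.14952218]
cream [372.3 257.4] 162 z 0.164 [ 0.5256 -0.181 ] dir from c -164.6 r 0.0414 axis -166.8 len [0.0053 0.0144]
cream [372.3 257.4] 162 z 0.215 [ 0.5416 -0.1892] dir from c -141.3 r 0.0306 axis -166.8 len [0.0042 0.0115]
cream [316.9 273.6] 182 z 0.164 [ 0.5472 -0.1483] dir from c 130.2 r 0.0283 axis 126.6 len [0.0039 0.0231]
cream [316.9 273.6] 182 z 0.215 [ 0.5589 -0.1631] dir from c 133.4 r 0.0096 axis 126.6 len [0.0031 0.0185]
black [318.3 239.9] [ 307  206   23   82 1328] ((318.1024169921875, 246.60797119140625), (21.176876068115234, 81.28763580322266), 1.5074357986450195) [ 0.56865609 -0.17622292]
ring c [ 0.56494699 -0.16995196  0.0281048 ] 2506
```

View pics/w2.png

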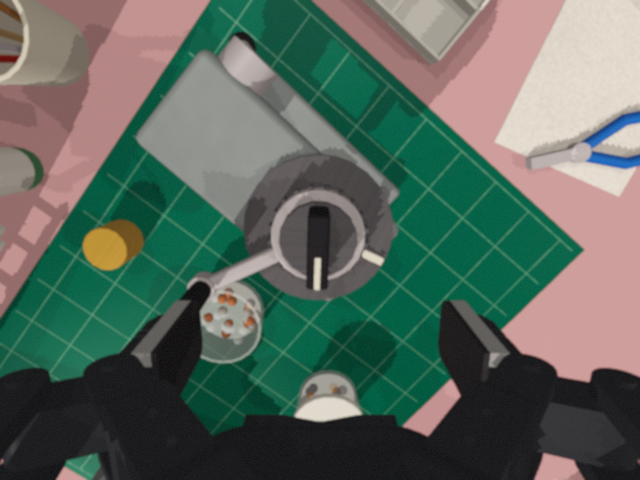

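The wrist view from above shows the bar centred at (318,247), the nose at (317,285), the mark at (372,257) and the post at (200,290). Fingers straddle the bar clear of the post, so I descend and grip.

```bash
python3 -m crank '[{"translation":[0,-0.001,0.04],"delta_rot":[0,0,0.0],"grip":0},{"translation":[0,-0.001,0.07],"delta_rot":[0,0,0.0],"grip":0},{"translation":[0,-0.001,0.085],"delta_rot":[0,0,0.0],"grip":0},{"translation":[0,-0.001,0.085],"delta_rot":[0,0,0],"grip":120},{"translation":[0,-0.001,0.085],"delta_rot":[0,0,0],"grip":255},{"translation":[0,-0.001,0.085],"delta_rot":[0,0,0],"grip":255},{"translation":[0,-0.001,0.085],"delta_rot":[0,0,0],"grip":255},{"translation":[0,-0.001,0.085],"delta_rot":[0,0,0],"grip":255},{"translation":[0,-0.001,0.085],"delta_rot":[0,0,0],"grip":255}]' 40; python3 look.py w3
```

```text
clock: 2.55
tcp_pos: [0.5658, -0.1716, 0.2165]
eef_rot: [2.836, -1.351, 0.002]
ft_force: [-2.3, -1.0, 6.6]
finger_gap: 0.011
gripper_force: 40.3
2.55 [ 0.56583286 -0.17156027  0.21654572] toolx deg -50.93093498754022 tilt [ 0.001  -0.0011 -1.    ] q7 -2.2691781411957677
[321.7480091  347.10791835]
[321.12846162 286.57505416]
```

```bash
python3 -m crank '[{"translation":[0,0,-0.002],"delta_rot":[0,0,-0.12],"grip":255},{"translation":[0,0,-0.002],"delta_rot":[0,0,-0.26],"grip":255},{"translation":[0,0,-0.002],"delta_rot":[0,0,-0.4],"grip":255},{"translation":[0,0,-0.002],"delta_rot":[0,0,-0.54],"grip":255},{"translation":[0,0,-0.002],"delta_rot":[0,0,-0.68],"grip":255},{"translation":[0,0,-0.002],"delta_rot":[0,0,-0.82],"grip":255},{"translation":[0,0,-0.002],"delta_rot":[0,0,-0.96],"grip":255},{"translation":[0,0,-0.002],"delta_rot":[0,0,-1.08],"grip":255},{"translation":[0,0,-0.002],"delta_rot":[0,0,-1.147],"grip":255},{"translation":[0,0,-0.002],"delta_rot":[0,0,-1.147],"grip":255}]' ; python3 look.py w4
```

```text
clock: 3.6
tcp_pos: [0.5654, -0.1727, 0.2166]
eef_rot: [3.114, 0.402, -0.001]
ft_force: [0.6, -4.4, -4.4]
finger_gap: 0.0109
gripper_force: 40.0
3.6 [ 0.56542167 -0.17266439  0.21658708] toolx deg 14.728418046479561 tilt [-3.0e-04 -1.6e-03 -1.0e+00] q7 -1.2145595004111676
[306.85651263 340.20176613]
[310.25614841 281.09089643]
```

View pics/w4.png

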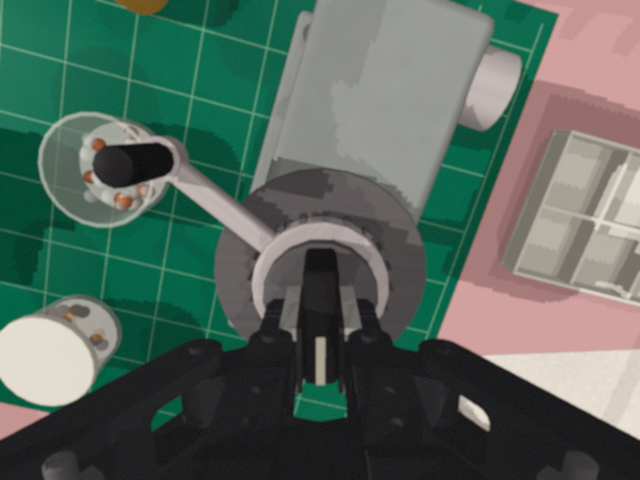

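The wrist view shows the bar gripped in the jaws, nose at (320,360), with the mark hidden below. I release, rise and shift back to look straight down.

```bash
python3 -m crank '[{"translation":[0,0,0],"delta_rot":[0,0,0],"grip":0},{"translation":[0,0,0],"delta_rot":[0,0,0],"grip":0},{"translation":[0,0,0],"delta_rot":[0,0,0],"grip":0},{"translation":[0,0,0],"delta_rot":[0,0,0],"grip":0},{"translation":[0,0,-0.04],"delta_rot":[0,0,0],"grip":0},{"translation":[0,0,-0.08],"delta_rot":[0,0,0],"grip":0},{"translation":[-0.035,0,-0.09],"delta_rot":[0,0,0],"grip":0},{"translation":[-0.065,0,-0.09],"delta_rot":[0,0,0],"grip":0},{"translation":[-0.065,0,-0.09],"delta_rot":[0,0,0],"grip":0},{"translation":[-0.065,0,-0.09],"delta_rot":[0,0,0],"grip":0}]' ; python3 look.py w5;python3 meas.py w5 '[.565,-.170]'
```

```text
clock: 4.65
tcp_pos: [0.5028, -0.1875, 0.3078]
eef_rot: [3.115, 0.404, 0.002]
ft_force: [1.4, 0.5, 0.1]
finger_gap: 0.0858
gripper_force: 0.0
4.65 [ 0.50280232 -0.18749558  0.30780641] toolx deg 14.766614551671239 tilt [ 1.1e-03 -3.0e-04 -1.0e+00] q7 -1.105639847720067
[314.19241135 139.38088721]
[315.22546314 137.86729525]
cream [323.4 153.7] 204 z 0.164 [ 0.5537 -0.1757] dir from c -153.2 r 0.0127 axis -165.6 len [0.0038 0.022 ]
cream [323.4 153.7] 204 z 0.215 [ 0.5561 -0.1745] dir from c -153.0 r 0.01 axis -165.6 len [0.0031 0.0177]
cream [322.3 178.4] 54 z 0.164 [ 0.538  -0.1791] dir from c -161.3 r 0.0285 axis -161.7 len [0.0035 0.0067]
cream [322.3 178.4] 54 z 0.215 [ 0.5434 -0.1773] dir from c -161.3 r 0.0228 axis -161.7 len [0.0028 0.0054]
cream [320.5 196.7] 171 z 0.164 [ 0.5259 -0.1811] dir from c -164.2 r 0.0407 axis -166.2 len [0.0053 0.0145]
cream [320.5 196.7] 171 z 0.215 [ 0.5336 -0.1789] dir from c -164.2 r 0.0326 axis -166.2 len [0.0042 0.0117]
black [328.7 135.1] [314  95  21  81 515] ((324.0, 135.0), (80.0, 20.0), 90.0) [ 0.56595518 -0.17501239]
black [316.5 118. ] [313 109  11  20 107] ((318.0, 118.5), (19.0, 10.0), 90.0) [ 0.57293067 -0.16630125]
black [315.3 161.5] [313 149   5  27 115] ((315.0, 162.0), (26.0, 4.0), 90.0) [ 0.55041125 -0.17149776]
ring c [ 0.56588858 -0.17136213  0.02771446] 2698
```

View pics/w5.png

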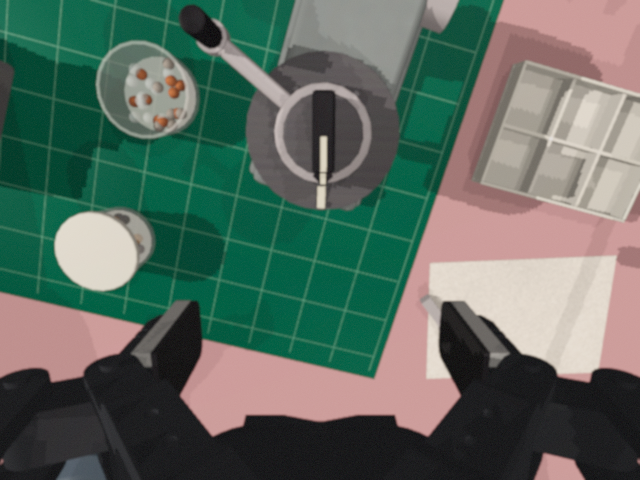

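The view shows the nose (322,178) in line with the mark (320,197) and the ring centre (323,133). Knob and mark agree within about 1°. Now I locate the post for the lever.

Run:
```python
from h import *
ang=lambda v:np.degrees(np.arctan2(v[1],v[0]))
c=np.array([.5655,-.1708])
for n,u,v in(('w5',195,18),('w2',200,290),('w4',113,165)):
    s,w=pickle.load(open(n+'.pkl','rb'))
    if n!='w2':
        m=(w['img'].max(2)<50).astype(np.uint8);m[:, :60]=0;m[220:]=0;m[:,240:]=0
        q=np.argwhere(m)[:,::-1];print(n,len(q),q.min(0),q.max(0),q.mean(0))
    p=ray(w,u,v,.211)[:2];print(n,p,ang(p-c),np.linalg.norm(p-c))
```

```text
w5 1045 [181   6] [220  46] [199.98373206  25.9569378 ]
w5 [ 0.60313038 -0.09644966] 63.15500234756758 0.08333077921991625
w2 [ 0.60290892 -0.11283226] 57.16422065688915 0.06899047924689007
w4 2468 [ 97 144] [172 186] [134.45502431 163.64708266]
w4 [ 0.60271135 -0.0946561 ] 63.95534285827825 0.08475008985342485
```

Run:
```python
from h import *
d=pickle.load(open('d.pkl','rb'));a=d['top']
v,u=np.mgrid[:480,:640];z=a['range_z'];K=a['camera_matrix']
P=np.stack([(u-K[0,2])/K[0,0]*z,(v-K[1,2])/K[1,1]*z,z],-1).reshape(-1,3)[z.ravel()>0]
P=R.from_rotvec(a['orientation']).apply(P)+a['origin']
q=P[:,:2]-[.5655,-.1708];r=np.hypot(*q.T);t=np.degrees(np.arctan2(q[:,1],q[:,0]))
for lo,hi in((55,75),(75,120),(120,160)):
  for k in range(-60,110,15):
    m=(r>lo/1e3)&(r<hi/1e3)&(t>k)&(t<k+15);print(lo,k,np.sort(P[m,2])[-5:].round(3)[[0,-1]] if m.sum()>5 else 0,end=' | ')
  print()
s,w=pickle.load(open('w5.pkl','rb'));T=R.from_rotvec(s['eef_rot'])
t=np.array([.6035,-.0947,.29]);print(T.inv().apply(t-s['tcp_pos']))
```

```text
55 -60 0 | 55 -45 [0.158 0.159] | 55 -30 [0.158 0.16 ] | 55 -15 [0.158 0.159] | 55 0 [0.159 0.16 ] | 55 15 [0.158 0.161] | 55 30 [0.154 0.158] | 55 45 [0.174 0.179] | 55 60 [0.178 0.179] | 55 75 [0.02  0.023] | 55 90 [0.021 0.025] | 55 105 [0.022 0.024] | 
75 -60 [0.005 0.008] | 75 -45 [0.154 0.155] | 75 -30 [0.159 0.16 ] | 75 -15 [0.16  0.162] | 75 0 [0.16  0.162] | 75 15 [0.158 0.16 ] | 75 30 [0.022 0.026] | 75 45 [0.008 0.21 ] | 75 60 [0.215 0.219] | 75 75 [0.006 0.008] | 75 90 [0.006 0.008] | 75 105 [0.006 0.007] | 
120 -60 [0.006 0.007] | 120 -45 [0.006 0.152] | 120 -30 [0.157 0.157] | 120 -15 [0.158 0.16 ] | 120 0 [0.159 0.16 ] | 120 15 [0.028 0.032] | 120 30 [0.007 0.009] | 120 45 [0.007 0.009] | 120 60 [0.007 0.008] | 120 75 [0.048 0.049] | 120 90 [0.048 0.052] | 120 105 [0.037 0.051] | 
[ 0.12100543 -0.0640753   0.01789278]
```

```bash
python3 -m crank '[{"translation":[0.03,-0.016,0],"delta_rot":[0,0,-0.14],"grip":0},{"translation":[0.06,-0.032,0],"delta_rot":[0,0,-0.28],"grip":0},{"translation":[0.09,-0.048,0],"delta_rot":[0,0,-0.42],"grip":0},{"translation":[0.121,-0.064,0],"delta_rot":[0,0,-0.56],"grip":0},{"translation":[0.121,-0.064,0],"delta_rot":[0,0,-0.7],"grip":0},{"translation":[0.121,-0.064,0],"delta_rot":[0,0,-0.85],"grip":0},{"translation":[0.121,-0.064,0],"delta_rot":[0,0,-0.85],"grip":0},{"translation":[0.121,-0.064,0.04],"delta_rot":[0,0,-0.85],"grip":0},{"translation":[0.121,-0.064,0.04],"delta_rot":[0,0,-0.85],"grip":0}]' ; python3 look.py w6
```

```text
clock: 5.6
tcp_pos: [0.601, -0.0947, 0.2626]
eef_rot: [-2.668, -1.647, 0.011]
ft_force: [-0.6, 0.4, -1.0]
finger_gap: 0.085
gripper_force: 0.0
5.6 [ 0.6009765  -0.09467652  0.2625905 ] toolx deg 63.36358704092493 tilt [-0.0094  0.0014 -1.    ] q7 -0.5564608592760875
[318.79651428 438.74264483]
[319.78135348 374.2306219 ]
```

View pics/w6.png

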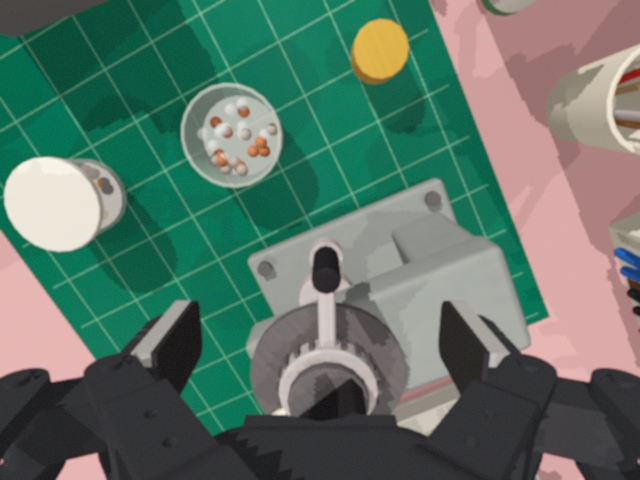

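The wrist view shows the post top at (326,277), centred laterally between the jaws. I descend and grip.

```bash
python3 -m crank '[{"translation":[0,0,0.03],"delta_rot":[0,0,0],"grip":0},{"translation":[0,0,0.057],"delta_rot":[0,0,0],"grip":0},{"translation":[0,0,0.06],"delta_rot":[0,0,0],"grip":0},{"translation":[0,0,0.06],"delta_rot":[0,0,0],"grip":100},{"translation":[0,0,0.06],"delta_rot":[0,0,0],"grip":255},{"translation":[0,0,0.06],"delta_rot":[0,0,0],"grip":255},{"translation":[0,0,0.06],"delta_rot":[0,0,0],"grip":255},{"translation":[0,0,0.06],"delta_rot":[0,0,0],"grip":255},{"translation":[0,0,0.06],"delta_rot":[0,0,0],"grip":255}]' 30; python3 look.py w7
python3 - <<'E'
import numpy as np
t=np.arange(1,11)*.13
print(np.c_[-.085*(1-np.cos(t)),.085*np.sin(t),t].round(4))
E
```

```text
clock: 6.55
tcp_pos: [0.6039, -0.0948, 0.2082]
eef_rot: [2.671, 1.653, 0.001]
ft_force: [-0.5, -0.5, 2.7]
finger_gap: 0.0126
gripper_force: 29.5
6.55 [ 0.60385269 -0.09476728  0.20819217] toolx deg 63.496528226334334 tilt [ 1.2e-03 -3.0e-04 -1.0e+00] q7 -0.5831079107647429
[309.90984572 551.10876696]
[312.38569346 440.49459491]
[[-7.00e-04  1.10e-02  1.30e-01]
 [-2.90e-03  2.19e-02  2.60e-01]
 [-6.40e-03  3.23e-02  3.90e-01]
 [-1.12e-02  4.22e-02  5.20e-01]
 [-1.73e-02  5.14e-02  6.50e-01]
 [-2.46e-02  5.98e-02  7.80e-01]
 [-3.28e-02  6.71e-02  9.10e-01]
 [-4.20e-02  7.33e-02  1.04e+00]
 [-5.18e-02  7.83e-02  1.17e+00]
 [-6.23e-02  8.19e-02  1.30e+00]]
```

```bash
python3 -m crank '[{"translation":[-0.0007,0.011,0],"delta_rot":[0,0,0.13],"grip":255},{"translation":[-0.0029,0.0219,0],"delta_rot":[0,0,0.26],"grip":255},{"translation":[-0.0064,0.0323,0],"delta_rot":[0,0,0.39],"grip":255},{"translation":[-0.0112,0.0422,0],"delta_rot":[0,0,0.52],"grip":255},{"translation":[-0.0173,0.0514,0],"delta_rot":[0,0,0.65],"grip":255},{"translation":[-0.0246,0.0598,0],"delta_rot":[0,0,0.78],"grip":255},{"translation":[-0.0301,0.0649,0],"delta_rot":[0,0,0.87],"grip":255},{"translation":[-0.0301,0.0649,0],"delta_rot":[0,0,0.87],"grip":255}]'
python3 - <<'E'
import numpy as np
from workcell import *
from h import *
s=sense();p=np.array(s['tcp_pos'])-[.5655,-.1708,0];x=R.from_rotvec(s['eef_rot']).as_matrix()[:,0]
print(s['ft_force'],np.degrees(np.arctan2(p[1],p[0])),np.hypot(*p[:2]),np.degrees(np.arctan2(x[1],x[0])))
t=np.arange(1,11)*.06
print(np.c_[-.085*(1-np.cos(t)),.085*np.sin(t),t].round(4))
E
```

```text
clock: 7.4
tcp_pos: [0.65, -0.1513, 0.2082]
eef_rot: [3.118, 0.372, 0.007]
ft_force: [3.9, 0.1, 2.4]
finger_gap: 0.0127
gripper_force: 29.5
[3.91691681 0.08093316 2.40047894] 13.012939881614377 0.08669183210267338 13.610078732614168
[[-2.00e-04  5.10e-03  6.00e-02]
 [-6.00e-04  1.02e-02  1.20e-01]
 [-1.40e-03  1.52e-02  1.80e-01]
 [-2.40e-03  2.02e-02  2.40e-01]
 [-3.80e-03  2.51e-02  3.00e-01]
 [-5.40e-03  2.99e-02  3.60e-01]
 [-7.40e-03  3.47e-02  4.20e-01]
 [-9.60e-03  3.93e-02  4.80e-01]
 [-1.21e-02  4.37e-02  5.40e-01]
 [-1.48e-02  4.80e-02  6.00e-01]]
```

```bash
cat > st.py <<'E'
import numpy as np
from workcell import *
from h import *
s=sense();p=np.array(s['tcp_pos'])-[.5655,-.1708,0];x=R.from_rotvec(s['eef_rot']).as_matrix()[:,0]
print(s['ft_force'],np.degrees(np.arctan2(p[1],p[0])),np.hypot(*p[:2]),np.degrees(np.arctan2(x[1],x[0])))
E
python3 -m crank '[{"translation":[-0.0002,0.0051,0],"delta_rot":[0,0,0.06],"grip":255},{"translation":[-0.0006,0.0102,0],"delta_rot":[0,0,0.12],"grip":255},{"translation":[-0.0006,0.0102,0],"delta_rot":[0,0,0.12],"grip":255}]'; python3 st.py
python3 -m crank '[{"translation":[-0.0008,0.005,0],"delta_rot":[0,0,0.06],"grip":255},{"translation":[-0.002,0.01,0],"delta_rot":[0,0,0.12],"grip":255},{"translation":[-0.002,0.01,0],"delta_rot":[0,0,0.12],"grip":255}]'; python3 st.py
```

```text
clock: 7.7
tcp_pos: [0.6518, -0.1606, 0.2083]
eef_rot: [3.135, 0.189, 0.007]
ft_force: [4.5, -1.1, 1.4]
finger_gap: 0.0126
gripper_force: 29.5
[ 4.48348776 -1.09825793  1.43782711] 6.712368139749486 0.0868461232366361 6.89411727334621
clock: 8.0
tcp_pos: [0.6524, -0.1708, 0.2084]
eef_rot: [3.141, 0.001, 0.014]
ft_force: [9.2, -0.4, -0.1]
finger_gap: 0.0126
gripper_force: 29.3
[ 9.23033992 -0.36304949 -0.12469251] -0.005829519848504839 0.08694336814945766 0.043171557734833686
```

```bash
python3 -m crank '[{"translation":[0.002,0.0035,0],"delta_rot":[0,0,0.04],"grip":255},{"translation":[0.0017,0.007,0],"delta_rot":[0,0,0.08],"grip":255},{"translation":[0.0017,0.007,0],"delta_rot":[0,0,0.08],"grip":255}]'; python3 st.py
python3 -m crank '[{"translation":[-0.0002,0.0035,0],"delta_rot":[0,0,0.04],"grip":255},{"translation":[-0.0004,0.007,0],"delta_rot":[0,0,0.08],"grip":255},{"translation":[-0.0004,0.007,0],"delta_rot":[0,0,0.08],"grip":255}]'; python3 st.py
```

```text
clock: 8.3
tcp_pos: [0.6524, -0.1733, 0.2082]
eef_rot: [-3.134, 0.119, -0.004]
ft_force: [3.5, 6.3, 3.2]
finger_gap: 0.013
gripper_force: 29.9
[3.48473428 6.28991839 3.21360145] -1.6679903531178957 0.08691042885176795 -4.340928940481321
clock: 8.6
tcp_pos: [0.6518, -0.1736, 0.2081]
eef_rot: [-3.119, 0.237, -0.002]
ft_force: [3.6, 15.6, 5.3]
finger_gap: 0.013
gripper_force: 30.6
[ 3.64066202 15.59625313  5.27468336] -1.8863965215490355 0.0863549335140088 -8.687933525710632
```

Stop reached at 15 N, after about 65° of travel. I release, rise, and check ring and knob.

```bash
python3 -m crank '[{"translation":[0,0.001,0],"delta_rot":[0,0,0],"grip":255},{"translation":[0,0,0],"delta_rot":[0,0,0],"grip":0},{"translation":[0,0,0],"delta_rot":[0,0,0],"grip":0},{"translation":[0,0,0],"delta_rot":[0,0,0],"grip":0},{"translation":[0,0,0],"delta_rot":[0,0,0],"grip":0},{"translation":[0,0,-0.04],"delta_rot":[0,0,0],"grip":0},{"translation":[0,0,-0.08],"delta_rot":[0,0,0],"grip":0},{"translation":[-0.05,0,-0.1],"delta_rot":[0,0,0],"grip":0},{"translation":[-0.1,0,-0.1],"delta_rot":[0,0,0],"grip":0},{"translation":[-0.15,0,-0.1],"delta_rot":[0,0,0],"grip":0}]'
python3 -m crank '[{"translation":[0,0,0],"delta_rot":[0,0,0],"grip":0},{"translation":[0,0,0],"delta_rot":[0,0,0],"grip":0}]'
python3 look.py w8;python3 meas.py w8 '[.565,-.170]'
```

```text
clock: 9.6
tcp_pos: [0.5038, -0.1618, 0.3078]
eef_rot: [3.131, -0.255, 0.002]
ft_force: [0.3, -0.3, 0.2]
finger_gap: 0.0853
gripper_force: 0.0
clock: 9.8
tcp_pos: [0.5042, -0.1619, 0.3078]
eef_rot: [3.13, -0.255, 0.001]
ft_force: [0.9, -0.7, 0.7]
finger_gap: 0.0856
gripper_force: 0.0
9.8 [ 0.50424355 -0.16193634  0.30775058] toolx deg -9.330055670174938 tilt [ 5.e-04 -1.e-03 -1.e+00] q7 -1.5415195234028813
[314.25728633 147.13800641]
[315.2412936 144.0490525]
cream [329.9 161. ] 258 z 0.164 [ 0.5498 -0.1757] dir from c -159.4 r 0.0163 axis -165.3 len [0.0038 0.0295]
cream [329.9 161. ] 258 z 0.215 [ 0.5535 -0.175 ] dir from c -156.7 r 0.0125 axis -165.3 len [0.0031 0.0239]
cream [343.5 195.7] 167 z 0.164 [ 0.5257 -0.1812] dir from c -164.1 r 0.0408 axis -166.3 len [0.0051 0.0147]
cream [343.5 195.7] 167 z 0.215 [ 0.5341 -0.1794] dir from c -163.1 r 0.0323 axis -166.3 len [0.0041 0.0119]
black [303.8 111.2] [296  99  15  26 267] ((303.0172424316406, 111.7069091796875), (24.99669075012207, 13.37032413482666), 85.2363510131836) [ 0.58106755 -0.16538992]
black [329.2 137.9] [313  99  31  74 368] ((327.45880126953125, 135.51724243164062), (78.5352554321289, 6.693344593048096), 67.2490234375) [ 0.56514888 -0.17665239]
black [317.1 147.8] [305 126  27  53 319] ((321.19378662109375, 150.68490600585938), (57.98275375366211, 13.108672142028809), 67.61986541748047) [ 0.56099692 -0.16928085]
ring c [ 0.56598529 -0.17180829  0.02762655] 2650
```

View pics/w8.png

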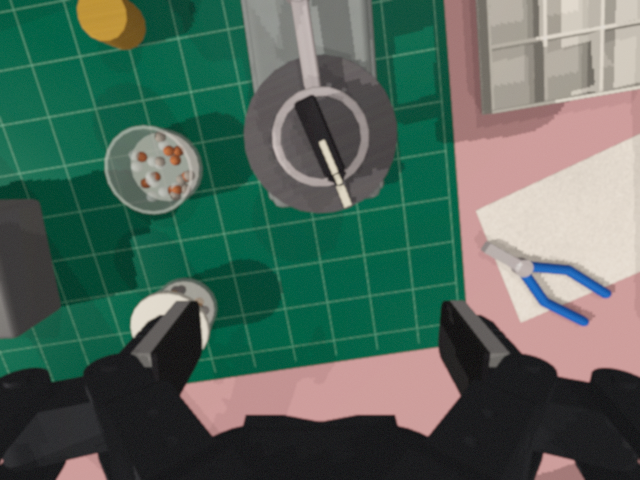

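The final view shows the pointer line (330,161) continuing into the mark (343,196), with axes of -165.3° and -166.3°. The lever is at its stop and the arm is clear.

```bash
python3 -c "
from workcell import *
print(close_job())"
```

```text
the job is handed in; nothing more can be done
None
```

I turned the knob to within about 1–1.5° of the raised mark, then swung the lock-ring lever clockwise until it held firm against about 15 N at its stop. I released both, moved the arm clear, and handed the job in at about 10 s.

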